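# Turn the wrongly laid slip tube end for end in its rack

### The job

One of the three clear slip tubes in the white rack was put back the wrong way round: its orange cap is at the far end, away from the robot. Lift it out, turn it end for end without touching the lamp or the gas outlet that stand at the rack's far corners, and lay it back, without dropping it, in its own pair of notches, centred on them, with its cap facing the same way as the caps of the other two. Do not knock the other tubes, the wash bottle or the white dish out of place.

Things in the scene. Friction and masses are not known exactly. Their poses are not given: they have to be found in the camera images.
- rack: White plastic rack fixed to the bench, base 120 x 236 x 8 mm. Two combs, 10 mm thick, 62 mm high, cross the tubes at x = -45 and +45 mm. Each has 90 degree V notches, 52 mm wide on top, at y = -80, 0, +80 mm; a tube in them has its axis 57 mm above the bench. Origin: centre of the underside, on the bench. x: along the tubes, away from the robot (within 0.4 rad of world x); y: along the row; z up.
- tube_wrong: The tube lying the wrong way round, in any of the three places: clear, rigid, 90 to 170 g, 30 mm thick, 200 mm long; orange cap (36 mm thick, 26 mm long) at one end, white plug (32 mm thick, 16 mm long) at the other. Origin: on the axis at mid-length, grip there from above. Its x runs from cap (-100 mm) to plug (+100 mm), now against the rack's x; it must end along it. It may roll about x.
- tube_wrong_cap (a point): Point on the axis of that tube within its orange cap, 88 mm from the tube's middle.
- tube_a: Another tube of the same make and frame, brown slip inside, lying the right way round: cap towards the robot, at the rack's -x side. Leave it.
- tube_b: The third tube, same make, also lying the right way round. Leave it alone.
- lamp: Silver gooseneck lamp screwed to the bench at one far corner of the rack (either one). White foot 54 mm across, neck upright, 13 mm thick (24 mm below 30 mm height), bending away (rack +x) above 190 mm to a white head (reach 85 mm); 245 mm high. Origin: centre of the foot, on the bench, 71 mm along and 68 mm beside the middle of the nearest tube, so that one turned on the spot would strike it.
- outlet: Grey gas outlet pillar fixed to the bench at the rack's other far corner, placed like the lamp. Foot 52 mm across, pillar 22 mm thick (28 mm near the top), brass nozzle pointing away from the rack (+x, reaching 66 mm, 139 mm above the bench), green hand wheel 26 mm across on top; 175 mm high. Origin: centre of the foot, on the bench.
- bottle: Loose white wash bottle with a blue cap and spout, 64 mm in diameter, 169 mm high, the spout reaching 48 mm along its +x; it stands on the bench to the left of the rack (rack +y). Origin: centre of its underside.
- dish: Loose empty white plastic dish, 150 x 100 x 24 mm, on the bench to the right of the rack (rack -y). Origin: centre of its underside.

How it is judged:
By the outcome, as a careful person would: the job done as asked, in the order asked, and still so for the second after the job is handed in, with the robot touching nothing.
It also fails if it takes over 51 s, if anything falls off the work surface, if the arm or the gripper's body presses on something with over 40 N, if the wrist force passes 120 N, or if a joint passes its speed limit or range.

### The arm

A 6-joint arm with a two-finger parallel gripper is mounted at the origin on the work surface. World frame = base frame: x ahead of the robot, y to its left, z up, the work surface at z = 0. Lengths are in mm, angles in degrees, forces in N, time in s.
With the tool pointing down it reaches from about 350 to 850 mm from the base axis. Payload 8.1 kg.
Tool frame: the origin (TCP) lies midway between the tips of the shut fingers; the grasp point (between the pads) lies 19 mm behind it; z points along the fingers, y is the line along which they close (so a half turn about z gives the same grasp; the last joint's range is limited). The gripper opens to 85 mm and grips with 20 to 120 N. Pads are 22 mm wide; open, the fingers measure 114 mm over their backs; the gripper's body (76 mm by 85 mm) begins 54 mm behind the grasp point. The pads swing forward as they close: fully open they stand 13 mm farther back than shut.
Start: joints at [-74.507, 7.471, 85.268, -0, 87.261, -4.893], TCP at [209.024, -562.418, 231.292] pointing down, gripper open.
Joint ranges: [-169.43, 169.43], [-51.17, 129.36], [1.28, 143.12], [-76.62, 256.62], [0, 156.53], [-152.29, 152.29]. Speed limits (degrees/s): [136.94, 136.94, 159.86, 180, 180, 180].

### API

Orientations are given as [roll, pitch, yaw] about the fixed x, y, z axes, in that order (R = Rz(yaw) Ry(pitch) Rx(roll)).
In Python, from bench import r gives the robot as it stands.
- The arm moves only by the tool send_path, called after "Emit:" as name(argument=value, ...) on one line, values as JSON. Schema: {"type":"object","properties":{"segments":{"type":"array","items":{"type":"number"},"minItems":7,"maxItems":56},"force":{"type":"number"},"only":{"type":"string"},"quiet":{"type":"boolean"},"lines":{"type":"string"}},"required":["segments"],"additionalProperties":false}. segments is one flat list of numbers that holds 1 to 8 rows one after another, with no inner brackets; each row has 7 numbers: a rotation vector rx, ry, rz in fractions of the full range, 1 being 120 degrees, then dx, dy, dz in parts of the range, where 1.0 means 1000 mm, then the finger opening in mm; each row is the pose to reach, as a shift and turn from the pose commanded when the call began, along the tool's axes at that moment; what a row does not reach only later rows make up. A row lasts 1/8 s, in which the tool goes at most 62.5 mm and 10.7 degrees, less where a joint would pass 70% of its speed; a pose out of reach is approached as far as the arm can. The fingers move at their own pace and stop on an object; force is the grip in N (left out, the last holds). Time passes only in rows, so rows that do not move let the fingers close. The tool returns the time, the measured TCP pose, the force, the opening and the grip force at its end. only (a regular expression) keeps the lines of the reply that match it, lines (a string "A,B") keeps lines A to B, and quiet returns only ok. Input that does not fit is refused with a message, and nothing moves.
- r.sense(): the state, without advancing time (a new reading comes with each control period).
- r.snapshot(name): name is "scene" or "top" or "wrist"; returns a dict with "pixels" (400x640x3 uint8, blue, green, red), "fx", "fy", "cx", "cy" (pixels), "pose" (4x4, takes a point from camera to world coordinates). Camera axes: x right, y up, looking along -z (the intrinsics and any distortion apply to the point x, -y, -z); pixel columns grow to the right and rows downward; lengths in mm; the calibration is good to about 2 mm. A picture is of the moment at which its call begins. There is no depth.
- r.hand_in(): hands the job in; it is judged then, once.
The state is a dict: "time": time; "joint_pos": joint angles; "qd": joint speeds; "joint_efforts": joint torques, N m; "tool_pos": TCP position; "tcp_rot": TCP orientation; "ft_force": force on the tool from outside, world axes, zero at the start; "wrist_torque": the same for the moment, N m; "finger_gap": finger opening in mm; "grip_force": force on a finger pad.
Only numpy, scipy, OpenCV 4.12 (cv2) and the standard library are available. Lean on these libraries where they do the work, as an engineer would, in place of code of your own. Each camera call takes 0.05 s, during which the arm holds its last target. There are 200 camera calls.

## Working session

There is one attempt and no reset: what is moved stays moved. The work goes in short steps, Python scripts to look and compute and a tool call to move; the robot and the scene stay as the last step left them, time stands still between calls to the robot, and variables do not carry over. Pictures are saved under pics/ and viewed, at most 10 in all, crops included, and the job is handed in when it is done.

```bash
ls; mkdir -p pics; python3 - <<'E'
from bench import r
import cv2,numpy as np
for n in("scene","top"):
    s=r.snapshot(n); cv2.imwrite(f"pics/{n}0.png",s["pixels"]); print(n,s["fx"],s["fy"],s["cx"],s["cy"],np.round(s["pose"],3).tolist(),[k for k in s])
E
```

```text
bench.py
pics
scene 361.9290538477551 361.9290538477551 326.81989618404714 198.44811915898376 [[-0.828, -0.482, 0.287, 814.652], [0.56, -0.723, 0.404, 344.671], [0.013, 0.495, 0.869, 784.066], [0.0, 0.0, 0.0, 1.0]] ['pixels', 'fx', 'fy', 'cx', 'cy', 'pose']
top 400.925788076843 400.925788076843 315.29279931873396 197.8191867120728 [[-0.015, 0.997, -0.077, 490.934], [-1.0, -0.013, 0.021, 26.541], [0.02, 0.077, 0.997, 1112.023], [0.0, 0.0, 0.0, 1.0]] ['pixels', 'fx', 'fy', 'cx', 'cy', 'pose']
```

View pics/scene0.png

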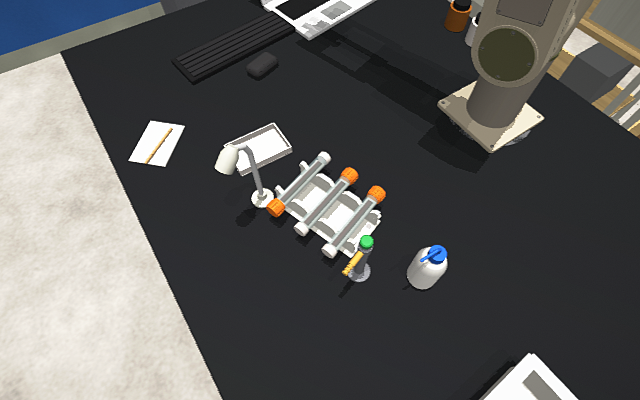

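View pics/top0.png

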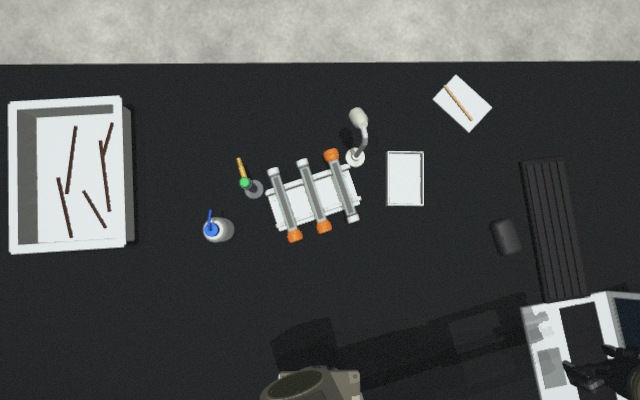

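The wrong tube is the one on the rack's −y side, beside the lamp: its cap is at (332,155) in top and (276,208) in scene, its plug at (352,218) and (323,158). The outlet is at the +y far corner, the dish on the right and the bottle on the left.

```bash
cat > h.py <<'E'
import cv2,numpy as np
from bench import r
from scipy.spatial.transform import Rotation as R
def ray(s,u,v):
    T=np.array(s["pose"]); d=np.array([(u-s["cx"])/s["fx"],-(v-s["cy"])/s["fy"],-1.])
    d=T[:3,:3]@d; return T[:3,3],d/np.linalg.norm(d)
def tri(obs):
    A=np.zeros((3,3));b=np.zeros(3);P=[]
    for s,u,v in obs:
        o,d=ray(s,u,v);M=np.eye(3)-np.outer(d,d);A+=M;b+=M@o;P.append((o,M))
    x=np.linalg.solve(A,b); return x,[float(np.linalg.norm(M@(x-o))) for o,M in P]
def plane(s,u,v,z):
    o,d=ray(s,u,v); return o+d*(z-o[2])/d[2]
def blobs(mask,amin):
    n,_,st,c=cv2.connectedComponentsWithStats(mask.astype(np.uint8)); return [(c[i],int(st[i,4]),st[i,:4].tolist()) for i in range(1,n) if st[i,4]>=amin]
def orange(im):
    h=cv2.cvtColor(im,cv2.COLOR_BGR2HSV); return cv2.inRange(h,(4,150,90),(18,255,255))>0
E
python3 - <<'E'
from h import *
np.set_printoptions(precision=1,suppress=True)
S,T=r.snapshot("scene"),r.snapshot("top")
for s in(S,T):
    for b in blobs(orange(s["pixels"]),30): print(b[0],b[1])
    print()
for n,a,b in(("capW",(276.5,208),(332,155)),("plugW",(323,158),(352.5,218)),("capM",(349,176),(323,226)),("plugM",(303,228.5),(303,163)),("capL",(376,194.5),(294,236)),("plugL",(330,250),(273,171.5)),("lampfoot",(262,198),(355,157)),("outletfoot",(359,271),(254,189))):
    print(n,*tri([(S,*a),(T,*b)]))
s=r.sense();print(s["tool_pos"],s["tcp_rot"])
W=r.snapshot("wrist");print(np.array(W["pose"]),W["fx"])
E
```

```text
[460.4   9. ] 74
[349.8 174.5] 173
[377.1 192.8] 190
[275.5 207.6] 217

[330.8 154.1] 156
[323.5 226.5] 162
[294.3 235.5] 160

capW [684.8 -40.6  51.6] [2.433220556607536, 2.4332205566075946]
plugW [517.8 -93.2  57.2] [0.6166626790061925, 0.6166626790060531]
capM [497.1 -14.3  59.5] [0.4760231874724466, 0.47602318747250494]
plugM [663.   37.7  55.2] [3.094432458590126, 3.094432458590104]
capL [472.7  61.4  56.2] [0.3726445466085356, 0.3726445466087023]
plugL [641.9 115.9  60.7] [1.174319406184259, 1.1743194061842142]
lampfoot [ 689.7 -109.9    0.9] [0.07428500538720104, 0.07428500538722164]
outletfoot [602.  174.2   0.9] [1.5085093466919322, 1.5085093466920947]
[ 208.9 -562.1  230.6] [-179.9   -0.    20.4]
[[   0.3    0.9    0.3  274.2]
 [  -0.9    0.3    0.1 -538.1]
 [  -0.    -0.3    1.   373.4]
 [   0.     0.     0.     1. ]] 311.3504700911329
```

The rows are not in the units I measure in: shifts go in shares of 1000 mm and turns go in shares of 120 degrees. I convert before sending: 420 mm / 1000 = 0.42, 375 mm / 1000 = 0.375, 1.5 degrees / 120 = 0.0125.

Emit:
send_path(segments=[0,0,0,0.03,-0.02,-0.005,85,0,0,0,0.085,-0.06,-0.01,85,0,0,0,0.145,-0.1,-0.015,85,0,0,0,0.205,-0.142,-0.02,85,0,0,0,0.265,-0.185,-0.025,85,0,0,0,0.325,-0.226,-0.03,85,0,0,0,0.375,-0.261,-0.035,85,0,0,0.0125,0.42,-0.292,-0.04,85])

```text
time: 1.25
tool_pos: [479.4, -172.7, 268.3]
tcp_rot: [180.0, -0.0, 18.9]
ft_force: [-0.3, -0.7, 0.4]
finger_gap: 85.3
grip_force: 0.0
```

Emit:
send_path(segments=[0,0,0.0083,0.035,-0.025,0,70,0,0,0.0125,0.056,-0.04,0,60,0,0,0.0125,0.056,-0.04,0,60,0,0,0.0125,0.056,-0.04,0,60])

```text
time: 1.75
tool_pos: [518.3, -119.0, 267.8]
tcp_rot: [180.0, 0.0, 17.4]
ft_force: [0.0, -1.0, -0.0]
finger_gap: 60.3
grip_force: 0.0
```

```bash
python3 - <<'E'
from h import *
W=r.snapshot("wrist");cv2.imwrite("pics/w1.png",W["pixels"]);np.save("w1.npy",W,allow_pickle=True)
print([(b[0].round(1),b[1]) for b in blobs(orange(W["pixels"]),60)],np.round(W["pose"],3).tolist())
E
```

```text
[(array([296.1,   3.4]), 286), (array([160. , 167.5]), 965), (array([230.3, 169. ]), 879)] [[0.299, 0.917, 0.263, 584.759], [-0.954, 0.287, 0.083, -98.283], [0.001, -0.276, 0.961, 410.538], [0.0, 0.0, 0.0, 1.0]]
```

View pics/w1.png

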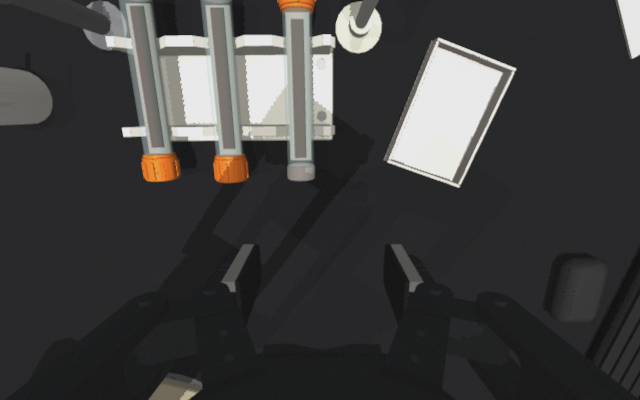

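Wrist view: the wrong tube runs from its plug at (301,172) to its cap, cut off at the top edge near (296,3). The lamp foot is at (358,27) and the dish at (450,112). I'll move forward to see the whole tube, and use this view as well for two-view measurement.

Scaled: 65 mm / 1000 = 0.065, 55 mm / 1000 = 0.055.

Emit:
send_path(segments=[0,0,0,0.025,0,-0.005,60,0,0,0,0.055,0,-0.01,60,0,0,0,0.065,0,-0.01,60,0,0,0,0.065,0,-0.01,60,0,0,0,0.065,0,-0.01,60])

```text
time: 2.42
tool_pos: [579.8, -99.7, 277.7]
tcp_rot: [-180.0, 0.0, 17.3]
ft_force: [-0.7, -0.2, 0.8]
finger_gap: 60.1
grip_force: 0.0
```

```bash
python3 - <<'E'
from h import *
W=r.snapshot("wrist");cv2.imwrite("pics/w2.png",W["pixels"]);np.save("w2.npy",W,allow_pickle=True)
print([(b[0].round(1),b[1],b[2]) for b in blobs(orange(W["pixels"]),60)],np.round(W["pose"],3).tolist())
cv2.imwrite("pics/w2c.png",cv2.resize(W["pixels"][0:290,80:480],(800,580),interpolation=cv2.INTER_CUBIC))
W=np.load("w1.npy",allow_pickle=True).item()
cv2.imwrite("pics/w1c.png",cv2.resize(W["pixels"][0:200,80:400],None,fx=2.5,fy=2.5,interpolation=cv2.INTER_CUBIC))
E
```

```text
[(array([298.1,  64.2]), 1068, [280, 49, 37, 32]), (array([171.9, 219.6]), 806, [154, 203, 37, 31]), (array([237.2, 220.8]), 740, [221, 205, 33, 30])] [[0.298, 0.917, 0.264, 646.372], [-0.954, 0.287, 0.083, -79.095], [0.0, -0.276, 0.961, 420.393], [0.0, 0.0, 0.0, 1.0]]
```

View pics/w2c.png

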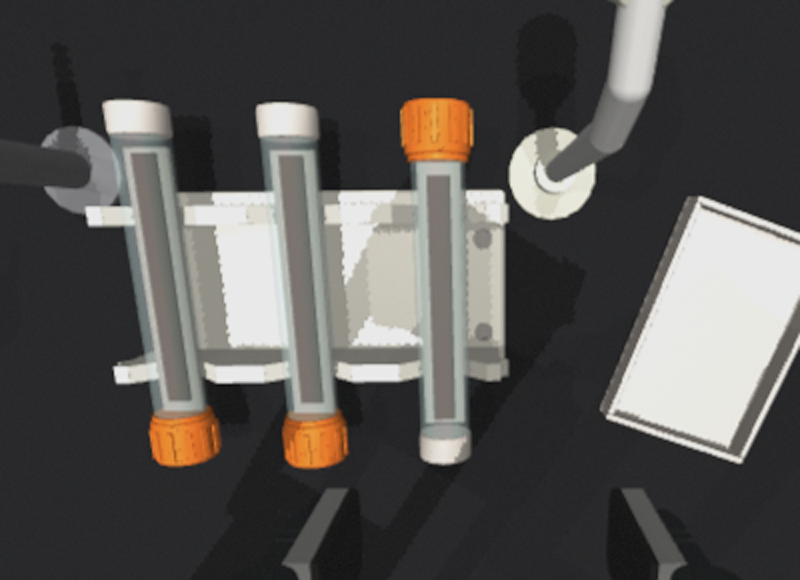

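View pics/w1c.png

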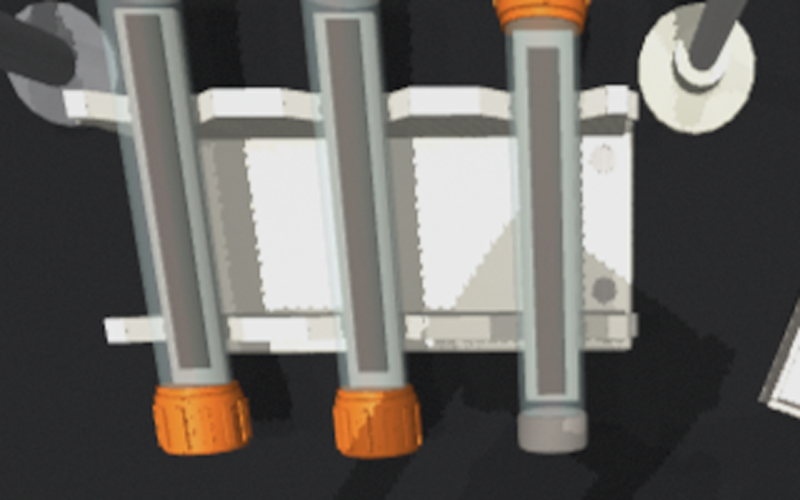

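The crops show the wrong tube's cap spanning rows 98–160 at column 437 and its plug rows 425–463 at column 445. The comb tops on the right are at (505,213) and (505,372) in w2c. The other two caps are at the near side.

```bash
python3 - <<'E'
from h import *
np.set_printoptions(precision=1,suppress=True)
A=np.load("w1.npy",allow_pickle=True).item();B=np.load("w2.npy",allow_pickle=True).item()
S,T=r.snapshot("scene"),r.snapshot("top")
a=lambda u,v:(A,80+u/2.5,v/2.5); b=lambda u,v:(B,80+u/2,v/2)
yaw=np.radians(17.35);ex=np.array([np.cos(yaw),np.sin(yaw),0]);ey=np.array([-ex[1],ex[0],0])
def loc(p): p=np.asarray(p);return np.array([p@ex,p@ey,p[2]])
def show(n,z,*o):
    print(n,"tri",*(lambda x:(loc(x[0]),np.round(x[1],1)))(tri(o)),"plane",*[loc(plane(*q,z))[:2] for q in o])
show("core far",62,a(542,47),b(438,176)); show("core near",62,a(551,393),b(444,418))
show("combfar",62,a(612,101),b(500,213));show("combnear",62,a(612,328),b(490,371))
show("capjunc",72,a(542,28),b(437,161));show("plugjunc",72,a(552,410),b(445,428))
show("plug end up",73,b(445,463));show("cap end",75,b(437,98))
show("plug ctr",57,b(445,444),a(552.5,430)); show("cap ctr",60,b(437,128))
show("capW3",60,(B,298.1,64.2),(S,275.5,207.6),(T,330.8,154.1))
show("capM4",60,(B,237.2,220.8),(A,230.3,169),(S,349.8,174.5),(T,323.5,226.5))
show("capL4",60,(B,171.9,219.6),(A,160,167.5),(S,377.1,192.8),(T,294.3,235.5))
show("plugW4",60,b(445,444),a(552.5,430),(S,323,158),(T,352.5,218))
show("plugM",60,b(288,120),(S,303,228.5),(T,303,163))
show("plugL",60,b(139,118),(S,330,250),(T,273,171.5))
print(r.sense()["tool_pos"],loc(r.sense()["tool_pos"]))
E
```

```text
core far tri [ 617.9 -243.5   61.3] [0.1 0.1] plane [ 617.7 -243.4] [ 617.8 -243.6]
core near tri [ 479.2 -244.3   58.7] [0. 0.] plane [ 479.7 -244.5] [ 480.3 -244.5]
combfar tri [ 598.4 -274.4   62.7] [3. 3.] plane [ 598.2 -271.4] [ 598.6 -277.4]
combnear tri [ 507.8 -272.    55.3] [0.2 0.2] plane [ 508.2 -271.7] [ 509.4 -272.2]
capjunc tri [ 626.  -243.    56.4] [0.1 0.1] plane [ 621.7 -244.3] [ 624.6 -244. ]
plugjunc tri [ 470.3 -244.2   51. ] [0.1 0.1] plane [ 473.7 -245.5] [ 477.2 -245.6]
plug end up tri [ 465.7 -247.    98.5] [0.] plane [ 455.6 -245.3]
cap end tri [ 636.9 -251.4  173. ] [0.] plane [ 654.2 -244.8]
plug ctr tri [ 462.1 -244.6   57.9] [0. 0.] plane [ 461.8 -244.5] [ 462.  -244.6]
cap ctr tri [ 606.3 -261.7  324.8] [0.] plane [ 642.2 -243.5]
capW3 tri [ 643.5 -242.    56.7] [1.3 1.3 1.9] plane [ 642. -243.] [ 643.7 -239.5] [ 644.9 -241.7]
capM4 tri [ 466.2 -163.7   60.1] [2.  0.8 1.4 2.6] plane [ 464.5 -164.6] [ 465.9 -164.4] [ 465.6 -162.4] [ 468.8 -163.2]
capL4 tri [467.6 -83.7  59.9] [1.8 0.8 1.7 2.8] plane [466.  -84.7] [467.6 -84.7] [466.4 -82.5] [470.3 -83.3]
plugW4 tri [ 464.  -244.2   56.8] [2.2 2.1 2.2 2.4] plane [ 462.9 -244.7] [ 462.5 -244.8] [ 468.3 -242.7] [ 466.1 -242.6]
plugM tri [ 645.  -162.    55.3] [1.9 3.9 2.4] plane [ 646.1 -164.2] [ 644.2 -157.3] [ 645.  -164.1]
plugL tri [647.2 -81.8  56.6] [1.4 2.1 1.3] plane [647.1 -84.9] [646.5 -79.9] [647.9 -81.8]
[580.1 -99.5 278.1] [ 524.  -268.   278.1]
```

Scaled: 180 mm / 1000 = 0.18, 170 mm / 1000 = 0.17.

Emit:
send_path(segments=[0,0,0,0.01,-0.008,0.02,60,0,0,0,0.025,-0.02,0.06,60,0,0,0,0.03,-0.024,0.105,60,0,0,0,0.03,-0.024,0.145,60,0,0,0,0.03,-0.024,0.17,60,0,0,0,0.03,-0.024,0.18,60,0,0,0,0.03,-0.024,0.18,60,0,0,0,0.03,-0.024,0.18,60])

```text
time: 3.58
tool_pos: [603.1, -67.3, 99.4]
tcp_rot: [179.9, -0.1, 17.4]
ft_force: [0.2, 1.0, 0.6]
finger_gap: 59.8
grip_force: 0.0
```

```bash
python3 - <<'E'
from h import *
W=r.snapshot("wrist");cv2.imwrite("pics/w3.png",W["pixels"])
p=r.sense()["tool_pos"];y=np.radians(17.35);print(p[0]*np.cos(y)+p[1]*np.sin(y),-p[0]*np.sin(y)+p[1]*np.cos(y),p[2],r.sense()["tcp_rot"])
E
```

```text
555.7240259691504 -244.26284869325804 99.6904928451731 [ 1.79923127e+02 -1.40348511e-01  1.73856651e+01]
```

View pics/w3.png

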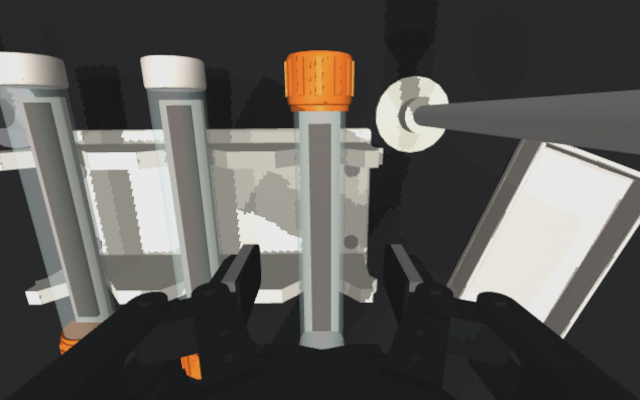

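The tube, at column 320, is centred between the pads, which stand at about 250 and 392. I'll descend and grip.

Scaled: 62 mm / 1000 = 0.062, 60 mm / 1000 = 0.06.

Emit:
send_path(segments=[0,0,0,-0.001,0,0.015,60,0,0,0,-0.001,0,0.035,60,0,0,0,-0.001,0,0.052,60,0,0,0,-0.001,0,0.06,60,0,0,0,-0.001,0,0.062,60,0,0,0,-0.001,0,0.062,60], force=40)

```text
time: 4.38
tool_pos: [601.5, -67.6, 36.3]
tcp_rot: [180.0, -0.0, 17.4]
ft_force: [-1.0, -0.4, -0.1]
finger_gap: 60.1
grip_force: 0.0
```

Emit:
send_path(segments=[0,0,0,0,0,0,40,0,0,0,0,0,0,33,0,0,0,0,0,0,28,0,0,0,0,0,0,25,0,0,0,0,0,0,25,0,0,0,0,0,0,25])

```text
time: 5.12
tool_pos: [601.4, -67.0, 36.8]
tcp_rot: [-180.0, -0.0, 17.4]
ft_force: [-3.0, 4.3, 4.8]
finger_gap: 28.9
grip_force: 39.3
```

Scaled: -120 mm / 1000 = -0.12, -115 mm / 1000 = -0.115.

Emit:
send_path(segments=[0,0,0,0,0,-0.005,25,0,0,0,0,0,-0.018,25,0,0,0,0,0,-0.038,25,0,0,0,0,0,-0.06,25,0,0,0,0,0,-0.082,25,0,0,0,0,0,-0.102,25,0,0,0,0,0,-0.115,25,0,0,0,0,0,-0.12,25], force=60)

```text
time: 6.12
tool_pos: [601.7, -67.7, 157.3]
tcp_rot: [180.0, -0.1, 17.4]
ft_force: [-0.2, -0.1, -1.4]
finger_gap: 28.4
grip_force: 59.2
```

Emit:
send_path(segments=[0,0,0,-0.01,0,0,25,0,0,0,-0.03,0,0,25,0,0,0,-0.06,0,0,25,0,0,0,-0.09,0,0,25,0,0,0,-0.12,0,0,25,0,0,0,-0.142,0,0,25,0,0,0,-0.15,0,0,25,0,0,0,-0.15,0,0,25])

```text
time: 7.12
tool_pos: [457.6, -112.4, 155.6]
tcp_rot: [-180.0, 0.0, 17.4]
ft_force: [0.8, 0.2, -1.3]
finger_gap: 28.6
grip_force: 59.2
```

```bash
python3 - <<'E'
from h import *
W=r.snapshot("wrist");cv2.imwrite("pics/w4.png",W["pixels"]);print(r.sense()["joint_pos"],r.sense()["ft_force"])
E
```

```text
[-2.00146721e+01 -1.00071912e+01  1.10462674e+02  1.21805714e-02
  7.95445325e+01  5.26166955e+01] [-0.83351525 -0.65821391 -1.82601441]
```

View pics/w4.png

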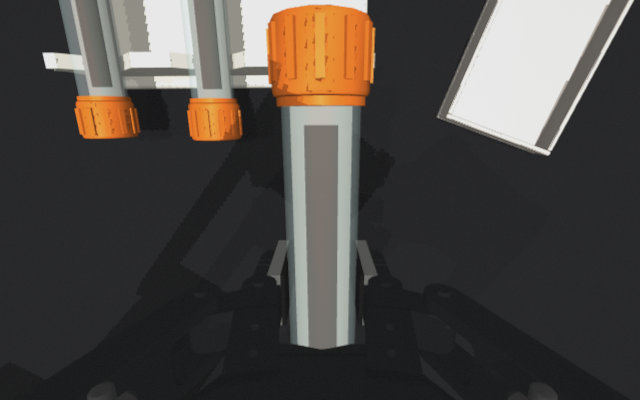

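The tube is held straight and clear: cap at (320,55), centred between the pads. Now the half turn.

Scaled: -70 degrees / 120 = -0.5833.

Emit:
send_path(segments=[0,0,-0.0333,0,0,0,25,0,0,-0.0917,0,0,0,25,0,0,-0.1667,0,0,0,25,0,0,-0.25,0,0,0,25,0,0,-0.3333,0,0,0,25,0,0,-0.4167,0,0,0,25,0,0,-0.5,0,0,0,25,0,0,-0.5833,0,0,0,25])

```text
time: 8.18
tool_pos: [458.7, -112.1, 155.9]
tcp_rot: [-180.0, -0.0, 87.8]
ft_force: [0.5, 0.5, -2.0]
finger_gap: 28.8
grip_force: 59.1
```

Emit:
send_path(segments=[0,0,-0.0833,0,0,0,25,0,0,-0.1667,0,0,0,25,0,0,-0.25,0,0,0,25,0,0,-0.3333,0,0,0,25,0,0,-0.4167,0,0,0,25,0,0,-0.5,0,0,0,25,0,0,-0.5833,0,0,0,25,0,0,-0.6667,0,0,0,25])

```text
time: 9.18
tool_pos: [458.7, -112.1, 155.8]
tcp_rot: [180.0, -0.0, 167.8]
ft_force: [0.1, 0.4, -2.1]
finger_gap: 28.7
grip_force: 59.1
```

Emit:
send_path(segments=[0,0,-0.0833,0,0,0,25,0,0,-0.1667,0,0,0,25,0,0,-0.2167,0,0,0,25,0,0,-0.25,0,0,0,25,0,0,-0.25,0,0,0,25,0,0,-0.25,0,0,0,25])

```text
time: 9.93
tool_pos: [458.3, -112.2, 155.9]
tcp_rot: [180.0, -0.0, -162.7]
ft_force: [-0.6, 0.2, -2.4]
finger_gap: 27.8
grip_force: 59.1
```

```bash
python3 - <<'E'
from h import *
np.set_printoptions(precision=1,suppress=True)
s=r.sense();p=s["tool_pos"];y=np.radians(17.35);print(p[0]*np.cos(y)+p[1]*np.sin(y),-p[0]*np.sin(y)+p[1]*np.cos(y),p[2],s["tcp_rot"],np.array(s["joint_pos"]))
E
```

```text
403.9767931495578 -243.7600038340148 155.85066959831252 [ 180.    -0.  -162.7] [ -20.   -10.   110.4    0.    79.6 -127.3]
```

Scaled: -150.5 mm / 1000 = -0.1505, -150 mm / 1000 = -0.15.

Emit:
send_path(segments=[0,0,0,-0.008,0,0,25,0,0,0,-0.028,0,0,25,0,0,0,-0.058,0,0,25,0,0,0,-0.09,0,0,25,0,0,0,-0.12,0,0,25,0,0,0,-0.142,0,0,25,0,0,0,-0.15,0,0,25,0,0,0,-0.1505,0,0,25])

```text
time: 10.92
tool_pos: [601.7, -67.2, 155.6]
tcp_rot: [180.0, -0.0, -162.6]
ft_force: [-0.7, 0.0, -2.5]
finger_gap: 28.6
grip_force: 59.2
```

Emit:
send_path(segments=[0,0,0,0,0,0.008,25,0,0,0,0,0,0.025,25,0,0,0,0,0,0.05,25,0,0,0,0,0,0.075,25,0,0,0,0,0,0.092,25,0,0,0,0,0,0.101,25,0,0,0,0,0,0.103,25,0,0,0,0,0,0.103,25])

```text
time: 11.92
tool_pos: [602.2, -67.5, 53.7]
tcp_rot: [-180.0, 0.1, -162.6]
ft_force: [0.7, -0.1, -0.7]
finger_gap: 28.5
grip_force: 59.2
```

```bash
python3 - <<'E'
from h import *
np.set_printoptions(precision=1,suppress=True)
W=r.snapshot("wrist");np.save("w5.npy",W,allow_pickle=True);cv2.imwrite("pics/w5.png",W["pixels"]);s=r.sense();p=s["tool_pos"];y=np.radians(17.35);print(p[0]*np.cos(y)+p[1]*np.sin(y),-p[0]*np.sin(y)+p[1]*np.cos(y),p[2],s["tcp_rot"])
E
```

```text
554.8638002680567 -244.15593321855658 54.03529839112912 [-180.     0.1 -162.6]
```

View pics/w5.png

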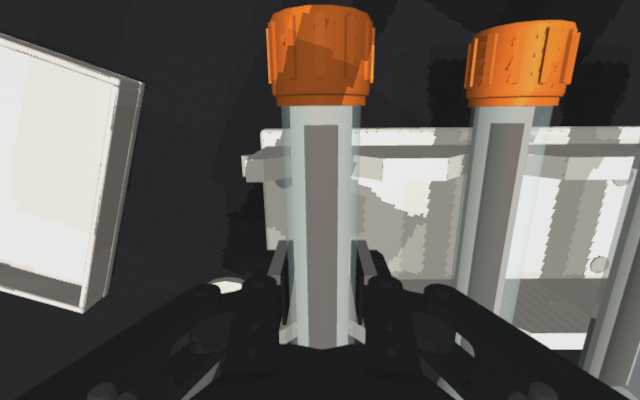

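From behind, the tube is above its notches, cap (320,55) towards the robot in line with the neighbour's cap (522,62). I'll lower the last 17 mm gently.

Scaled: 16.5 mm / 1000 = 0.0165, 16 mm / 1000 = 0.016.

Emit:
send_path(segments=[0,0,0,0.0005,0,0.005,25,0,0,0,0.0005,0,0.01,25,0,0,0,0.0005,0,0.013,25,0,0,0,0.0005,0,0.015,25,0,0,0,0.0005,0,0.016,25,0,0,0,0.0005,0,0.0165,25,0,0,0,0.0005,0,0.0165,25])

```text
time: 12.85
tool_pos: [601.2, -67.3, 37.1]
tcp_rot: [180.0, 0.0, -162.6]
ft_force: [-3.0, 2.9, 4.6]
finger_gap: 28.1
grip_force: 60.0
```

Emit:
send_path(segments=[0,0,0,0,0,0,30,0,0,0,0,0,0,33,0,0,0,0,0,0,38,0,0,0,0,0,0,45,0,0,0,0,0,0,58,0,0,0,0,0,0,60,0,0,0,0,0,0,60], force=20)

```text
time: 13.72
tool_pos: [601.2, -67.6, 36.5]
tcp_rot: [-180.0, 0.0, -162.6]
ft_force: [0.4, 0.0, -0.0]
finger_gap: 60.5
grip_force: 0.0
```

Emit:
send_path(segments=[0,0,0,0,0,-0.005,60,0,0,0,0,0,-0.02,60,0,0,0,0,0,-0.045,60,0,0,0,0,0,-0.075,60,0,0,0,0,0,-0.11,60,0,0,0,0.02,0,-0.14,60,0,0,0,0.05,0,-0.16,60,0,0,0,0.08,0,-0.17,60])

```text
time: 14.72
tool_pos: [525.0, -91.9, 209.6]
tcp_rot: [-179.9, 0.2, -162.6]
ft_force: [-0.4, 0.3, 0.4]
finger_gap: 60.0
grip_force: 0.0
```

Emit:
send_path(segments=[0,0,0,0.025,0,-0.005,60,0,0,0,0.055,0,-0.01,60,0,0,0,0.07,0,-0.01,60,0,0,0,0.07,0,-0.01,60,0,0,0,0.07,0,-0.01,60])

```text
time: 15.35
tool_pos: [458.6, -112.2, 216.6]
tcp_rot: [-180.0, 0.0, -162.6]
ft_force: [0.0, 0.2, -0.8]
finger_gap: 60.2
grip_force: 0.0
```

```bash
python3 - <<'E'
from h import *
np.set_printoptions(precision=1,suppress=True)
W,S,T=[r.snapshot(n) for n in("wrist","scene","top")]
for n,s in(("wrist",W),("scene",S),("top",T)):
    cv2.imwrite(f"pics/{n}9.png",s["pixels"]); print(n,[(b[0].round(1),b[1]) for b in blobs(orange(s["pixels"]),60)])
E
```

```text
wrist [(array([321.8, 243.2]), 1201), (array([399. , 238.6]), 807), (array([474.8, 245.3]), 1333)]
scene [(array([460.3,   9. ]), 75), (array([324.1, 157.1]), 178), (array([350. , 174.6]), 174), (array([377.1, 192.8]), 189)]
top [(array([352.6, 217.2]), 153), (array([323.4, 226.5]), 161), (array([294.4, 235.5]), 157)]
```

```bash
python3 - <<'E'
import cv2,numpy as np
a=cv2.resize(cv2.imread("pics/top9.png")[130:260,190:440],None,fx=3,fy=3,interpolation=cv2.INTER_CUBIC)[:300+90]
b=cv2.imread("pics/wrist9.png")[:, :]
b=cv2.resize(b,(320,200)); c=cv2.imread("pics/scene9.png")[120:300,190:470]
out=np.zeros((600,750,3),np.uint8); out[:390,:750]=a; out[390:590,:320]=b; out[390:570,330:610]=c
cv2.imwrite("pics/final.png",out)
E
```

```text
(no output)
```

View pics/final.png

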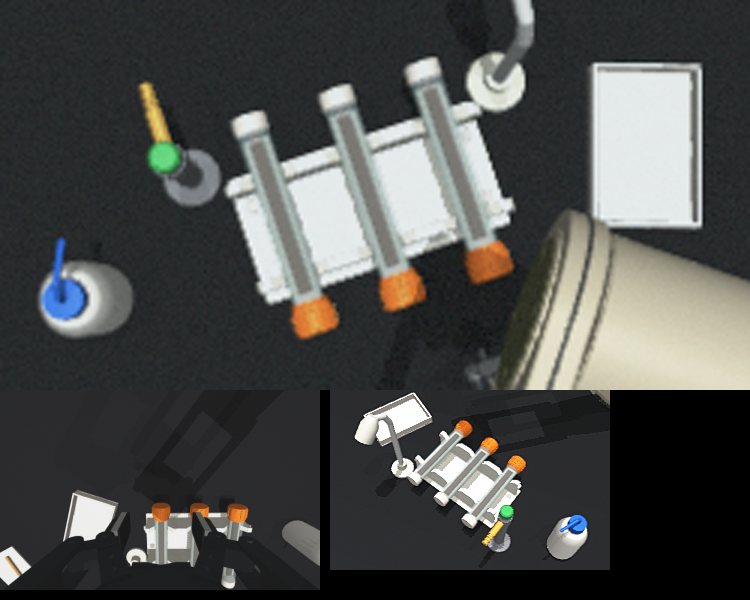

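All three caps are now at the near side (top view (353,217), (323,226), (294,235)), and nothing else has moved. One check of the centring along the rack.

```bash
python3 - <<'E'
from h import *
np.set_printoptions(precision=1,suppress=True)
S,T=r.snapshot("scene"),r.snapshot("top");y=np.radians(17.35)
M=np.array([[np.cos(y),np.sin(y),0],[-np.sin(y),np.cos(y),0],[0,0,1]])
for a,b in(((324.1,157.1),(352.6,217.2)),((350,174.6),(323.4,226.5)),((377.1,192.8),(294.4,235.5))):
    x,e=tri([(S,*a),(T,*b)]);print(M@x,np.round(e,1),M@plane(S,*a,60),M@plane(T,*b,60))
W=r.snapshot("wrist")
for q in((321.8,243.2),(474.8,245.3)):print(M@plane(W,*q,60))
print(r.sense()["ft_force"],r.sense()["time"])
E
```

```text
[ 467.4 -241.8   63.9] [1.4 1.4] [ 464.5 -242.3   60. ] [ 468.  -243.5   60. ]
[ 468.3 -161.7   63.8] [1.2 1.2] [ 465.6 -161.9   60. ] [ 468.9 -162.9   60. ]
[469.7 -82.5  64.7] [1.3 1.3] [466.4 -82.5  60. ] [470.2 -83.6  60. ]
[ 465.1 -243.8   60. ]
[467.3 -84.5  60. ]
[ 1.  -0.3  0.6] 15.65
```

```bash
python3 -c "
from bench import r
print(r.hand_in())"
```

```text
the job is handed in; nothing more can be done
None
```

The wrong-way tube is back in its own notches with its cap facing the robot like the other two, centred to about 1–2 mm by the cameras; nothing else appeared to have moved, and the job was handed in at about 15.7 s.

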